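# Close and clip down a hardware storage case

## Task

Put the loose blue lid on the grey storage case so that it sits squarely in the opening, then fold all four orange clips over the lid's edge and press each one home until you feel it stop firmly, so that the rubber seal is squeezed all round. The clips' feet are adjusted differently, so go by feel; press firmly but do not force them, leave the other things on the bench where they are, and let go of everything at the end.

Things in the scene. Friction and masses are not known exactly. Their poses are not given: they have to be found in the camera images.
- case_mouth (a point): Centre of the mouth, level with the wall tops, 90 mm above the bench, of a grey open storage case fixed to the bench: 150 mm along its x, 210 along its y, walls 9 mm thick. z is up. A black sprung rubber seal on the wall tops stands 5 mm proud (about 6 N per side to flatten). An orange clip flap is hinged at the middle of each side: front (-x), back (+x), left (+y), right (-y).
- lid_grip (a point): Grip point in the black bar handle of the loose blue lid (0.28 to 0.46 kg), 40 mm above the lid's underside. Bar 18 mm wide (x), 110 long (y), 18 tall, its top 10 mm above this point, 18 mm clear of the plate. Plate 150 (x) x 210 (y) x 8 mm; the 124 x 184 x 8 mm step below it fits the mouth with 4 mm play all round, either way round. 36 mm above case_mouth when laid on the seal.
- lid_edge1 (a point): Middle of the lid's -x edge, on the plate's underside (the face that meets the seal). It is about 4 mm above the wall tops with the lid laid on the seal, 0 with the seal squeezed flat.
- lid_edge2 (a point): Middle of the lid's +x edge, on the plate's underside (the face that meets the seal).
- lid_edge3 (a point): Middle of the lid's +y edge, on the plate's underside (the face that meets the seal).
- lid_edge4 (a point): Middle of the lid's -y edge, on the plate's underside (the face that meets the seal).
- clip_front: Front orange flap. Origin: middle of its hinge line, 16.5 mm above case_mouth, 12 mm outside the wall (87 mm from the centre; same at the back). x: hinge to tip; z: up when folded flat. Plate 70 mm wide (y), 58 from hinge to tip, 6 thick, hinge mid-thickness. It starts leaning 10 to 42 deg outward of upright. Stiff hinge (0.3 N m), stays where left.
- clip_back: Back flap, as front. Under each flap, 24 mm from the hinge, a black rubber foot presses on the lid near its edge. Each foot has been screwed in or out by an unknown amount, so a flap is home (seal squeezed, firm stop) anywhere from 4 deg above to 4 deg below flat. The last 9 deg squeeze the seal; 10 to 14 N near the tip brings it home.
- clip_left: Left (+y) flap, as front; hinge line 117 mm from the centre. Grey hinge cheeks 10 mm wide stand at both ends of every flap, up to 22 mm above the mouth.
- clip_right: Right (-y) flap, as front; hinge line 117 mm from the centre.
- jar: Bystander: pale glass jar with a cap, 64 mm across, 85 mm tall, upright; origin at the centre of its underside.
- spray_can: Bystander: grey and white can, 60 mm across, 170 mm tall, upright; origin at the centre of its underside.
- wrench: Bystander: steel wrench, 180 mm long, lying on the bench; origin at the middle of its underside.

How it is judged:
By the outcome, as a careful person would: the job done as asked, in the order asked, and still so for the second after the job is handed in, with the robot touching nothing.
It also fails if it takes over 72 s, if anything falls off the work surface, if the arm or the gripper's body presses on something with over 40 N, if the wrist force passes 120 N, or if a joint passes its speed limit or range.

## Robot

A 6-joint arm with a two-finger parallel gripper is mounted at the origin on the work surface. World frame = base frame: x ahead of the robot, y to its left, z up, the work surface at z = 0. Lengths are in m, angles in rad, forces in N, time in s.
With the tool pointing down it reaches from about 0.325 to 0.85 m from the base axis. Payload 15.5 kg.
Tool frame: the origin (TCP) lies at the very end of the fingers, on their centre line; the grasp point (between the pads) lies 19 mm behind it; x points along the fingers, y is the direction in which the jaws open and shut, and the axes are right-handed (so a half turn about x gives the same grasp; the last joint's range is limited). The gripper opens to 91 mm and grips with 3 to 60 N. Pads are 32 mm wide; open, the fingers measure 118 mm over their backs; the gripper's body (76 mm by 178 mm) begins 60 mm behind the grasp point.
Start: joints at [-1.202, 0.494, 1.345, -0, 1.302, -0.096], TCP at [0.28, -0.559, 0.214] pointing down, gripper open.
Joint ranges: [-2.91, 2.91], [-0.82, 2.16], [0.22, 2.67], [-1.22, 4.37], [0.12, 2.79], [-3.08, 3.08]. Speed limits (rad/s): [1.89, 1.89, 2.57, 3.01, 3.01, 3.01].

## Interface

Orientations are given as a rotation vector (axis times angle).
In Python, from rig import manip gives the robot as it stands. Calls block until the motion is done:
- manip.move_ptp(position, orientation): joint-space move of the TCP to a pose.
- manip.move_l(position, max_speed=0.15, orientation=None): straight line of the TCP; orientation=None keeps the orientation; max_speed is the mean speed in m/s.
- manip.movej(angles): joint-space move.
- manip.gripper_open() and manip.close_gripper(force=None): open the fingers fully, or close them until they stop; force is the grip in N (None keeps the last).
- manip.sleep(seconds).
- manip.ik(position, orientation): joint angles nearest the present ones, or None.
- manip.sense(): the state.
- manip.snapshot(name): name is "scene" or "top" or "wrist"; returns the picture (420x560x3 uint8, red, green, blue); there is no depth.
- manip.camera_model(name): a dict with "camera_matrix" (3x3 intrinsics, pixels), "xyz" and "orientation" of the camera in the world; the wrist camera has in their place "hand_eye" (4x4, takes a point from camera to tool coordinates, whose origin is the TCP and whose axes are the tool frame's). Camera axes: x right, y down, z forward; pixel columns grow to the right and rows downward; lengths in m; the calibration is good to about 2 mm. A picture is of the moment at which its call begins: read the wrist's pose just before it. camera_model takes no time and is no camera call.
A pose or a line that the arm cannot do raises manip.MotionError and nothing moves.
- manip.close_job(): hands the job in, once; it reports no verdict.
The state is a dict: "time_s": time; "q": joint angles; "joint_velocities": joint speeds; "joint_torque": joint torques, N m; "position": TCP position; "ee_rot": TCP orientation; "wrist_force": force on the tool from outside, world axes, zero at the start; "moment": the same for the moment, N m; "finger_gap": opening from 0.0 (shut) to 1.0 (fully open).
Only numpy, scipy, OpenCV 4.12 (cv2) and the standard library are available. Lean on these libraries where they do the work, as an engineer would, in place of code of your own. Each camera call takes 0.05 s, during which the arm holds its last target.

## Working session

There is one attempt and no reset: what is moved stays moved. The work goes in short steps, each a Python script; the robot and the scene stay as the last script left them, time stands still between calls to the robot, and variables do not carry over. Pictures are saved under pics/ and viewed, and the job is handed in when it is done.

```bash
ls; mkdir -p pics; python3 - <<'E'
from rig import manip
import cv2
for n in ("scene","top","wrist"):
    im=manip.snapshot(n); cv2.imwrite(f"pics/a_{n}.png",im[:,:,::-1])
    print(n,manip.camera_model(n))
s=manip.sense(); print(s)
E
```

```text
pics
scene {'camera_matrix': array([[525.89350533,   0.        , 279.56055317],
       [  0.        , 525.89350533, 207.2608286 ],
       [  0.        ,   0.        ,   1.        ]]), 'xyz': array([ 1.39345412, -0.5828968 ,  1.20270127]), 'orientation': array([-2.20174996, -1.1166421 ,  0.39942614])}
top {'camera_matrix': array([[414.38796062,   0.        , 279.7383669 ],
       [  0.        , 414.38796062, 204.55659628],
       [  0.        ,   0.        ,   1.        ]]), 'xyz': array([ 0.57139729, -0.00241078,  1.18980607]), 'orientation': array([-2.1846599 ,  2.23550767, -0.0552691 ])}
wrist {'camera_matrix': array([[331.59459576,   0.        , 271.85046552],
       [  0.        , 331.59459576, 216.2714933 ],
       [  0.        ,   0.        ,   1.        ]]), 'hand_eye': array([[-6.02462903e-04, -2.70642246e-01,  9.62679808e-01,
        -1.71169981e-01],
       [ 9.99999806e-01, -8.86130420e-06,  6.23327235e-04,
        -4.45918757e-04],
       [-1.60168084e-04,  9.62679996e-01,  2.70642199e-01,
        -7.58245640e-02],
       [ 0.00000000e+00,  0.00000000e+00,  0.00000000e+00,
         1.00000000e+00]])}
{'time_s': 0.15, 'q': array([-1.20249999e+00,  4.94065556e-01,  1.34594382e+00, -1.68282683e-05,
        1.30248098e+00, -9.55108224e-02]), 'joint_velocities': array([ 0.00202189, -0.00383159, -0.00284089, -0.00171944,  0.00113755,
        0.00014198]), 'joint_torque': array([ 4.54641740e-04, -8.79203582e+01, -3.82046556e+01,  7.05533009e-02,
        5.02813293e-02, -1.61104258e-04]), 'position': array([ 0.27949396, -0.55872934,  0.21347486]), 'ee_rot': array([ 1.96359999,  0.46464103, -1.96387871]), 'wrist_force': array([0.40419031, 0.20631772, 0.1093848 ]), 'moment': array([ 0.0102165 , -0.04112016, -0.0013023 ]), 'finger_gap': 1.0014839494031609}
```

View pics/a_scene.png

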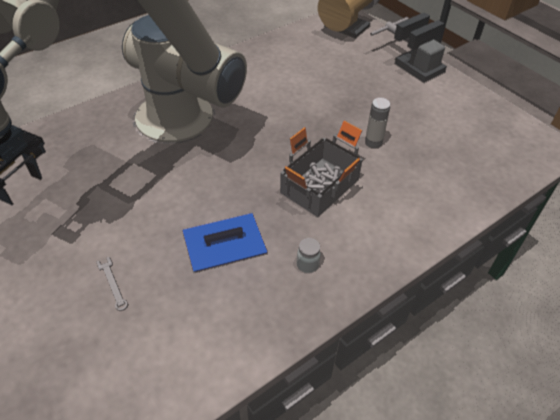

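View pics/a_top.png

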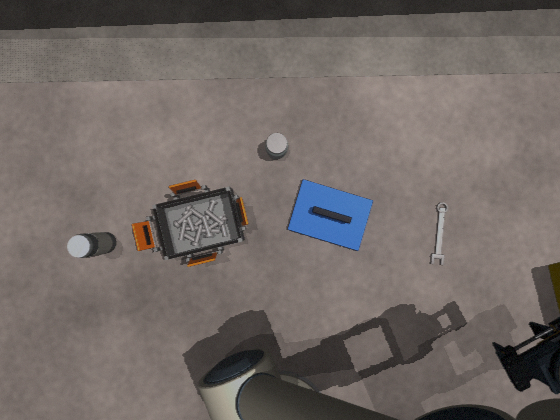

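View pics/a_wrist.png

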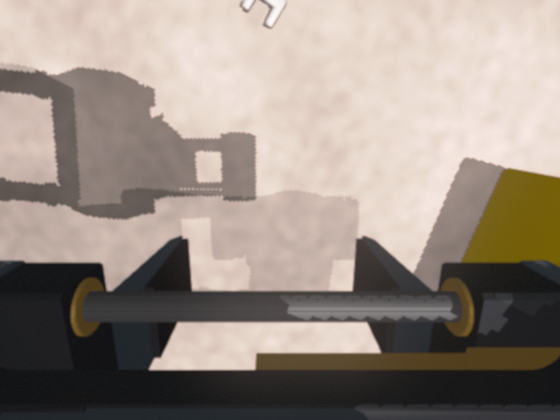

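```bash
cat > h.py <<'E'
import numpy as np, cv2
from scipy.spatial.transform import Rotation as R
from rig import manip
def cam(n,s=None):
    c=manip.camera_model(n); K=c["camera_matrix"]
    if n=="wrist":
        Rt=R.from_rotvec(s["ee_rot"]).as_matrix(); H=c["hand_eye"]
        return K,Rt@H[:3,:3],Rt@H[:3,3]+s["position"]
    return K,R.from_rotvec(c["orientation"]).as_matrix(),np.array(c["xyz"])
def ray(C,px):
    K,Rm,t=C; d=Rm@np.linalg.solve(K,[px[0],px[1],1.]); return t,d/np.linalg.norm(d)
def onz(C,px,z):
    t,d=ray(C,px); return t+d*(z-t[2])/d[2]
def proj(C,P):
    K,Rm,t=C; v=K@(Rm.T@(np.asarray(P)-t)); return v[:2]/v[2]
def tri(C1,p1,C2,p2):
    a,d=ray(C1,p1); b,e=ray(C2,p2)
    A=np.stack([d,-e],1); x=np.linalg.lstsq(A,b-a,rcond=None)[0]
    P,Q=a+d*x[0],b+e*x[1]; return (P+Q)/2,np.linalg.norm(P-Q)
def down(yaw,tilt_dir=None,tilt=0):
    """tool x down (tilted so that it leans to horizontal dir tilt_dir), jaw y along yaw"""
    y=np.array([np.cos(yaw),np.sin(yaw),0]); x=np.array([0,0,-1.])
    if tilt: x=np.cos(tilt)*x+np.sin(tilt)*np.array([*tilt_dir,0])
    y-=x*(x@y); y/=np.linalg.norm(y)
    return R.from_matrix(np.stack([x,y,np.cross(x,y)],1)).as_rotvec()
E
python3 - <<'E'
from h import *
im=cv2.imread("pics/a_top.png"); C=cam("top")
def info(name,im,C,m,z):
    cs=cv2.findContours(m,cv2.RETR_EXTERNAL,cv2.CHAIN_APPROX_NONE)[0]
    for c in cs:
        if cv2.contourArea(c)<40: continue
        P=np.array([onz(C,p,z)[:2] for p in c[:,0]],np.float32)
        r=cv2.minAreaRect(P); print(name,np.round(r[0],4),np.round(r[1],4),round(r[2],1),c[:,0].mean(0))
hsv=cv2.cvtColor(im,cv2.COLOR_BGR2HSV)
blue=cv2.inRange(hsv,(100,120,60),(125,255,255)); info("lid",im,C,blue,0.016)
org=cv2.inRange(hsv,(5,150,80),(18,255,255)); info("org",im,C,org,0.13)
x=cv2.resize(im[150:290,40:400],None,fx=2.2,fy=2.2,interpolation=cv2.INTER_CUBIC); cv2.imwrite("pics/b_top.png",x)
im2=cv2.imread("pics/a_scene.png"); x=cv2.resize(im2[90:280,170:400],None,fx=3.1,fy=3.1,interpolation=cv2.INTER_CUBIC); cv2.imwrite("pics/b_scene.png",x)
for n,p,z in (("can",(80,246),.17),("jar",(277,144),.085),("mouth",(201,223),.09)): print(n,onz(C,p,z))
E
```

```text
lid [ 0.582  -0.1613] [0.2089 0.1497] 71.8 [330.10126582 214.67510549]
org [0.4742 0.1838] [0.0172 0.0786] 13.2 [201.93939394 259.92424242]
org [0.5393 0.3321] [0.0706 0.0437] 11.8 [142.01098901 234.84615385]
org [0.5958 0.0788] [0.0707 0.0146] 11.1 [242.74390244 210.19512195]
org [0.6626 0.2248] [0.0232 0.0779] 8.2 [184.54411765 185.44117647]
can [0.51783611 0.47195853 0.17      ]
jar [ 0.77350385 -0.01492724  0.085     ]
mouth [0.56662535 0.19093538 0.09      ]
```

View pics/b_top.png

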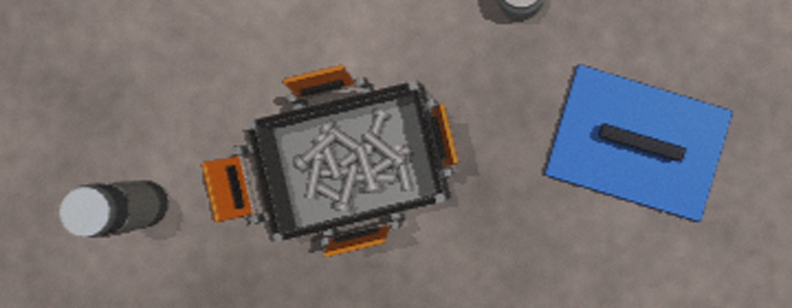

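View pics/b_scene.png

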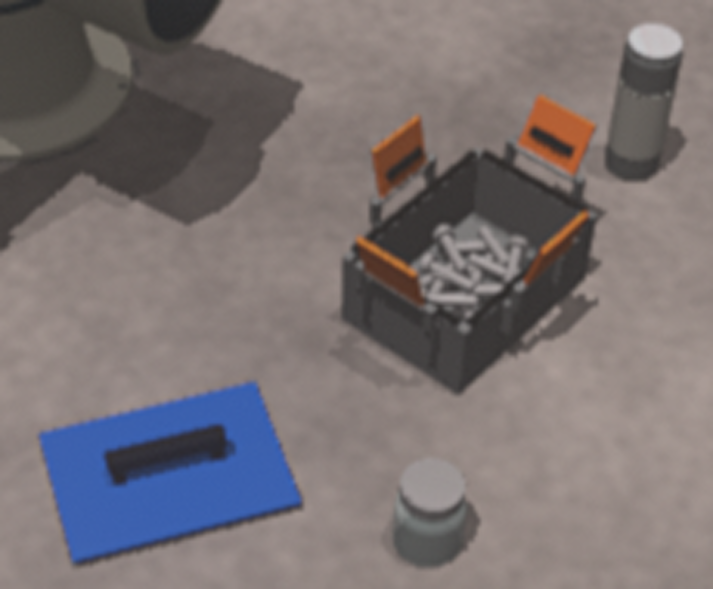

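```bash
python3 - <<'E'
from h import *
import math
for nm,c,yaws in (("case",(0.567,0.191),(101,-79)),("lid",(0.582,-0.161),(71.8,-108.2)),("grasp",(0.582,-0.161),(-18.2,161.8)),("place",(.567,.191),(11,-169))):
  for y in yaws:
    o=down(math.radians(y)); z=R.from_rotvec(o).as_matrix()[:,2]
    p=np.array([*c,0])+ (z*0.076 if nm in("case","lid") else 0); p[2]=.30 if nm in("case","lid") else 0.15
    q=manip.ik(p,o); print(nm,y,p, None if q is None else np.round(q,2))
E
```

```text
case 101 [0.64160367 0.20550148 0.3       ] [ 0.22  0.51  1.09  0.    1.55 -1.54]
case -79 [0.49239633 0.17649852 0.3       ] [ 0.23  0.27  1.46 -0.    1.41  1.61]
lid 71.8 [ 0.65419788 -0.18473745  0.3       ] [-0.36  0.52  1.07  0.    1.56 -1.62]
lid -108.2 [ 0.50980212 -0.13726255  0.3       ] [-0.38  0.28  1.45 -0.    1.41  1.51]
grasp -18.2 [ 0.582 -0.161  0.15 ] [-0.37  0.53  1.48 -0.    1.14 -0.05]
grasp 161.8 [ 0.582 -0.161  0.15 ] None
place 11 [0.567 0.191 0.15 ] [ 0.23  0.52  1.49 -0.    1.13  0.03]
place -169 [0.567 0.191 0.15 ] None
```

```bash
python3 - <<'E'
from h import *
import math,pickle
def look(nm,c,yaw,h=.3):
    o=down(math.radians(yaw)); z=R.from_rotvec(o).as_matrix()[:,2]
    p=np.array([*c,0])+z*0.076; p[2]=h
    manip.move_ptp(p,o); manip.sleep(.15)
    s=manip.sense(); im=manip.snapshot("wrist"); print(nm,s["time_s"],s["position"],p)
    cv2.imwrite(f"pics/c_{nm}.png",im[:,:,::-1]); pickle.dump(s,open(f"c_{nm}.pkl","wb"))
look("case",(0.567,0.191),101,.32)
look("lid",(0.582,-0.161),-18.2,.30)
E
```

```text
case 3.2917 [0.64175605 0.20499905 0.31992552] [0.64160367 0.20550148 0.32      ]
lid 5.1333 [ 0.55865179 -0.23249082  0.30002316] [ 0.55826255 -0.23319788  0.3       ]
```

View pics/c_case.png

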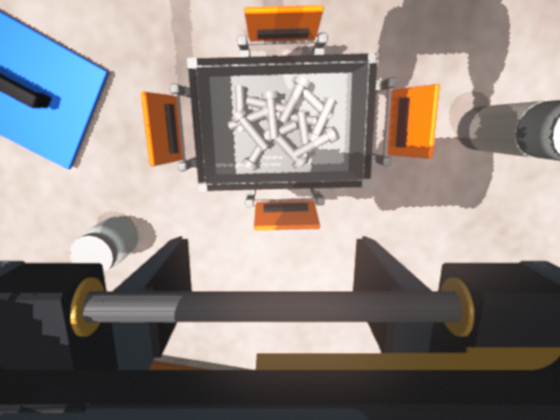

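View pics/c_lid.png

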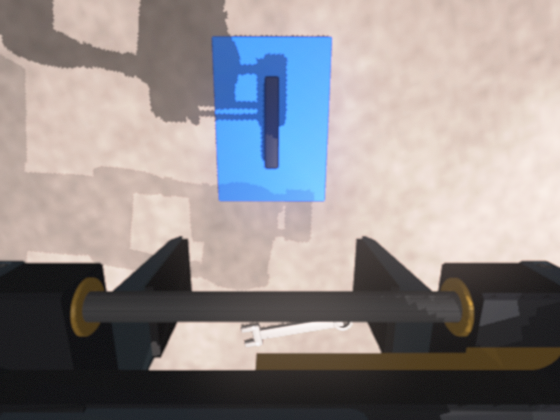

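```bash
python3 - <<'E'
from h import *
import pickle
im=cv2.imread("pics/c_case.png")
cv2.imwrite("pics/d_case.png",cv2.resize(im[35:235,130:450],None,fx=2.5,fy=2.5,interpolation=cv2.INTER_CUBIC))
s=pickle.load(open("c_lid.pkl","rb")); C=cam("wrist",s)
l=cv2.imread("pics/c_lid.png"); hsv=cv2.cvtColor(l,cv2.COLOR_BGR2HSV)
m=cv2.inRange(hsv,(95,100,60),(125,255,255)); m=cv2.morphologyEx(m,cv2.MORPH_CLOSE,np.ones((15,15)))
c=max(cv2.findContours(m,cv2.RETR_EXTERNAL,cv2.CHAIN_APPROX_NONE)[0],key=cv2.contourArea)
P=np.array([onz(C,p,.016)[:2] for p in c[:,0]],np.float32); print(cv2.minAreaRect(P), cv2.boundingRect(c))
b=((hsv[...,2]<90)).astype(np.uint8)*255; b[:30]=0;b[200:]=0;b[:,:230]=0;b[:,310:]=0
c=max(cv2.findContours(b,cv2.RETR_EXTERNAL,cv2.CHAIN_APPROX_NONE)[0],key=cv2.contourArea)
P=np.array([onz(C,p,.05)[:2] for p in c[:,0]],np.float32); print("bar",cv2.minAreaRect(P), cv2.boundingRect(c))
E
```

```text
((0.5810165405273438, -0.159938246011734), (0.20810754597187042, 0.14878790080547333), 71.79952239990234) (212, 36, 120, 165)
bar ((0.5900423526763916, -0.112177774310112), (0.0, 0.0), 0.0) (266, 81, 1, 1)
```

View pics/d_case.png

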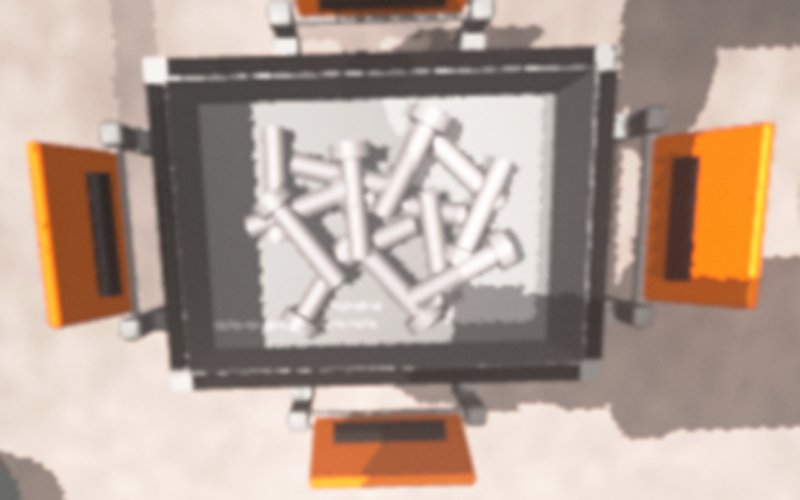

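```bash
python3 - <<'E'
from h import *
import pickle
s=pickle.load(open("c_case.pkl","rb")); C=cam("wrist",s); T=cam("top")
z4=np.array([(143,57),(617,45),(601,379),(171,390)])/2.5+[130-.3,35-.3]
in4=np.array([(166,82),(598,70),(588,362),(188,372)])/2.5+[130-.3,35-.3]
for z in (.09,.095):
  for q in (z4,in4):
    P=np.array([onz(C,p,z)[:2] for p in q],np.float32); print(z,cv2.minAreaRect(P),P.mean(0), [round(float(np.linalg.norm(P[i]-P[(i+1)%4])),4) for i in range(4)], [np.degrees(np.arctan2(*(P[(i+1)%4]-P[i])[::-1])).round(1) for i in range(4)])
P=[onz(C,p,.09) for p in z4]
print("top proj",[proj(T,p).round(1) for p in P])
t=cv2.imread("pics/a_top.png"); cv2.imwrite("pics/d_top.png",cv2.resize(t[170:270,130:260],None,fx=6,fy=6,interpolation=cv2.INTER_CUBIC))
E
```

```text
0.09 ((0.5669509768486023, 0.20299679040908813), (0.15001685917377472, 0.21117129921913147), 12.448511123657227) [0.5671243  0.20290333] [0.2096, 0.1494, 0.2112, 0.15] [np.float32(102.3), np.float32(12.8), np.float32(-77.6), np.float32(-167.8)]
0.09 ((0.5675828456878662, 0.20435968041419983), (0.13090433180332184, 0.19529962539672852), 12.406277656555176) [0.567682   0.20398338] [0.1925, 0.1309, 0.1953, 0.1308] [np.float32(102.4), np.float32(13.4), np.float32(-77.6), np.float32(-167.9)]
0.095 ((0.56695157289505, 0.2028333842754364), (0.1481468379497528, 0.20853890478610992), 12.448512077331543) [0.56712276 0.20274112] [0.207, 0.1476, 0.2085, 0.1481] [np.float32(102.3), np.float32(12.8), np.float32(-77.6), np.float32(-167.8)]
0.095 ((0.5675756335258484, 0.2041793167591095), (0.1292724907398224, 0.19286508858203888), 12.406280517578125) [0.56767356 0.20380773] [0.1901, 0.1293, 0.1929, 0.1292] [np.float32(102.4), np.float32(13.4), np.float32(-77.6), np.float32(-167.9)]
top proj [array([241.8, 241.1]), array([164.2, 259.9]), array([150.9, 204.9]), array([228.7, 186. ])]
```

View pics/d_top.png

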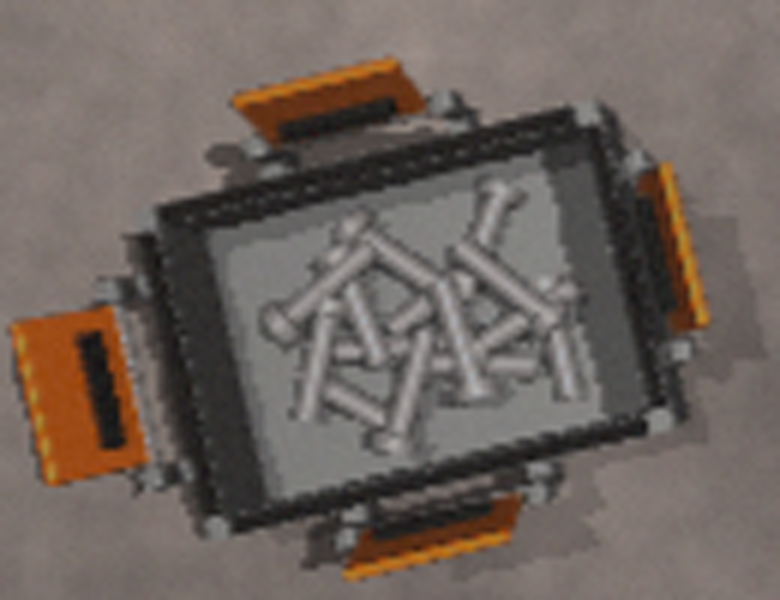

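```bash
python3 - <<'E'
from h import *
T=cam("top")
for q in (np.array([(143,208),(597,100),(683,425),(212,540)]),):
    q=q/6+[130-.4,170-.4]
    P=np.array([onz(T,p,.09)[:2] for p in q],np.float32); print(cv2.minAreaRect(P),P.mean(0),[round(float(np.linalg.norm(P[i]-P[(i+1)%4])),4) for i in range(4)], [np.degrees(np.arctan2(*(P[(i+1)%4]-P[i])[::-1])).round(1) for i in range(4)])
S=cam("scene")
for z,c in ((.09,(.567,.203)),(.09,(.567,.199))):
  a=np.radians(12.4);ux=np.array([np.cos(a),np.sin(a)]);uy=np.array([-ux[1],ux[0]])
  print([proj(S,[*(np.array(c)+ux*i*.075+uy*j*.105),z]).round(1) for i,j in((1,1),(1,-1),(-1,-1),(-1,1))])
im2=cv2.imread("pics/a_scene.png"); cv2.imwrite("pics/d_scene.png",cv2.resize(im2[110:220,270:375],None,fx=5.4,fy=5.4,interpolation=cv2.INTER_CUBIC))
E
```

```text
((0.568118691444397, 0.1994522213935852), (0.14917130768299103, 0.21235521137714386), 12.343439102172852) [0.56797695 0.19937943] [0.2053, 0.1486, 0.2124, 0.1492] [np.float32(-77.8), np.float32(-166.3), np.float32(102.3), np.float32(11.0)]
[array([361.7, 159.1]), array([319. , 197.2]), array([279.4, 172.2]), array([322.9, 137.1])]
[array([360.7, 159.6]), array([317.9, 197.8]), array([278.3, 172.8]), array([321.9, 137.6])]
```

View pics/d_scene.png

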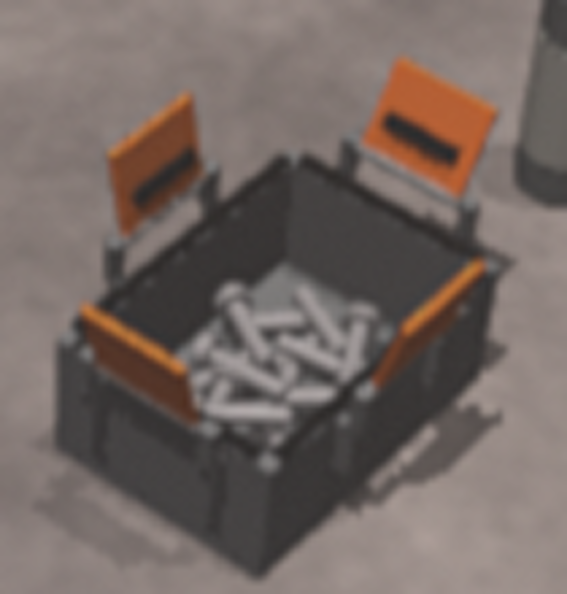

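```bash
python3 - <<'E'
from h import *
import math
o=down(math.radians(-18.2)); c=[0.5813,-0.1604]
manip.move_ptp([*c,.09],o); manip.move_l([*c,.023],max_speed=.1)
s=manip.sense(); print(s["time_s"],s["position"],s["wrist_force"])
manip.close_gripper(40)
s=manip.sense(); print(s["time_s"],s["position"],s["wrist_force"],s["finger_gap"])
manip.move_l([*c,.20],max_speed=.2)
s=manip.sense(); print(s["time_s"],s["position"],s["wrist_force"],s["moment"],s["finger_gap"])
im=manip.snapshot("scene"); cv2.imwrite("pics/e_s.png",cv2.resize(im[90:300,150:430,::-1],None,fx=2.7,fy=2.7))
im=manip.snapshot("wrist"); cv2.imwrite("pics/e_w.png",im[:,:,::-1])
E
```

```text
6.8917 [ 0.58169403 -0.16062006  0.02355284] [ 0.91059354  0.28302166 -0.05686582]
8.0 [ 0.58131602 -0.16042018  0.02297811] [ 0.77724203 -0.41695573  0.0687758 ] 0.19187655607782647
9.0333 [ 0.58061498 -0.16015421  0.19886888] [-0.25537262  1.09497635 -5.06609766] [ 0.01568052 -0.08854679  0.02314557] 0.19150460162439703
```

View pics/e_s.png

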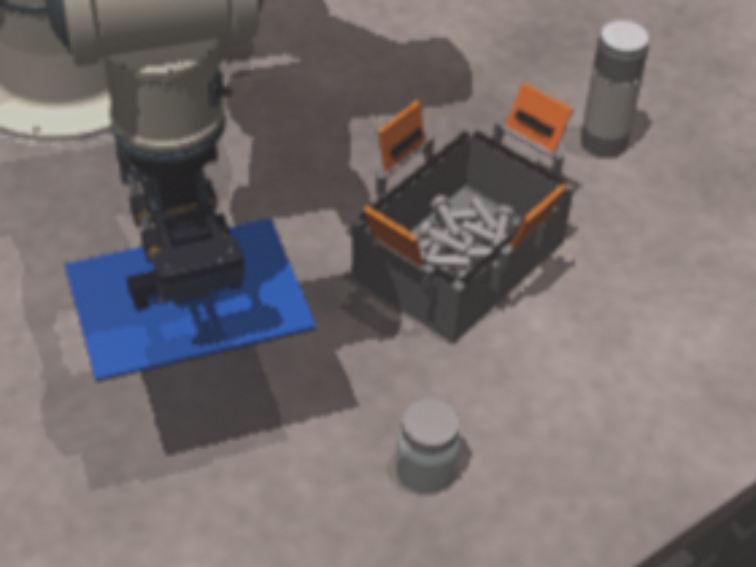

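View pics/e_w.png

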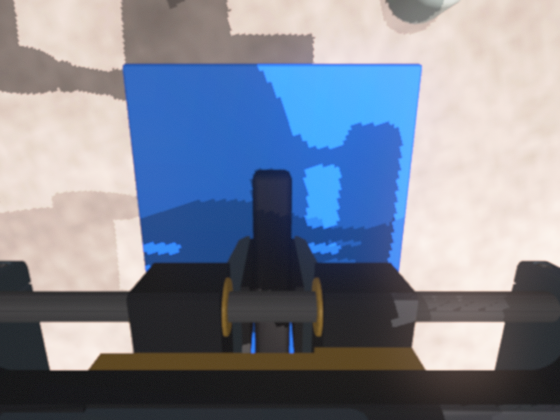

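```bash
python3 - <<'E'
from h import *
import math
c=manip.camera_model("wrist");K=c["camera_matrix"];H=c["hand_eye"]
def tp(px,X):
    d=H[:3,:3]@np.linalg.solve(K,[*px,1.]); t=H[:3,3]; return t+d*(X-t[0])/d[0]
a,b=tp((126,65.5),.007),tp((420.5,65.5),.007); print(a,b,np.linalg.norm(a-b))
l,r=tp((144,250),.007),tp((402,250),.007); print(l,r)
E
python3 - <<'E'
from h import *
import math
o=down(math.radians(12.4)); 
manip.move_ptp([.567,.2025,.215],o); manip.sleep(.2)
s=manip.sense(); print(s["time_s"],s["position"],s["finger_gap"])
im=manip.snapshot("scene"); cv2.imwrite("pics/f_s.png",cv2.resize(im[50:230,230:430,::-1],None,fx=3.3,fy=3.3,interpolation=cv2.INTER_CUBIC))
im=manip.snapshot("top"); cv2.imwrite("pics/f_t.png",cv2.resize(im[150:290,100:290,::-1],None,fx=4,fy=4,interpolation=cv2.INTER_CUBIC))
im=manip.snapshot("wrist"); cv2.imwrite("pics/f_w.png",im[:,:,::-1])
E
```

```text
[ 0.007      -0.07282035 -0.10363616] [ 0.007       0.07291601 -0.10365942] 0.1457363647398558
[ 0.007      -0.07409558 -0.00599336] [ 0.007       0.07415817 -0.00601644]
10.6917 [0.56735649 0.20150847 0.21495784] 0.19115206807689958
```

View pics/f_s.png

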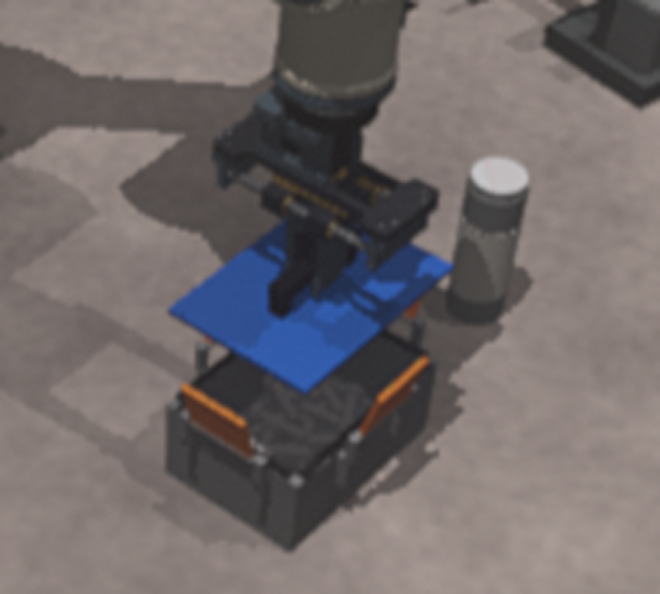

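View pics/f_w.png

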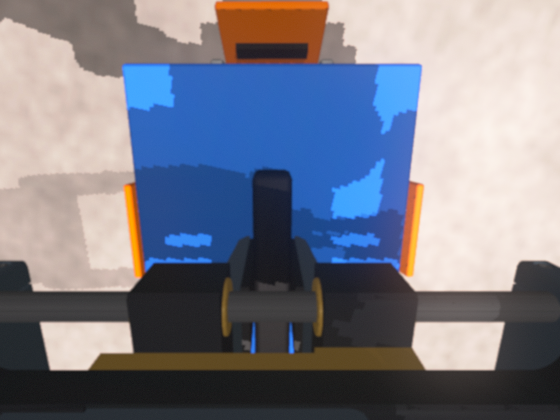

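View pics/f_t.png

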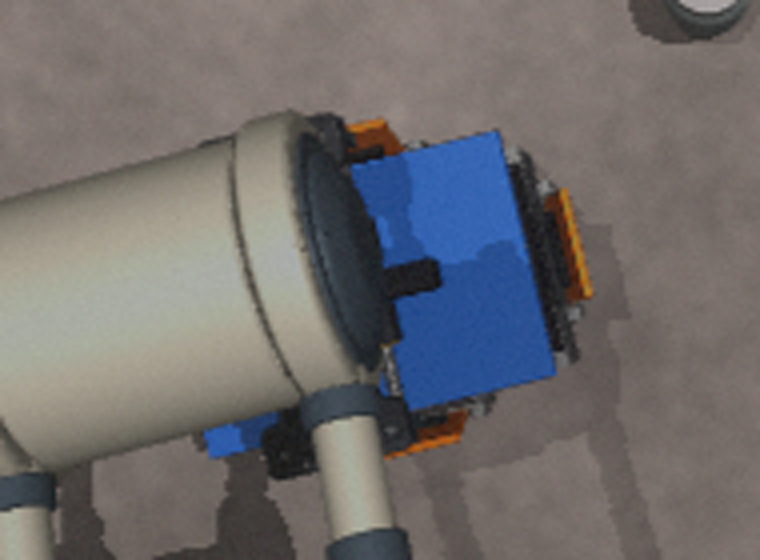

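```bash
python3 - <<'E'
from h import *
T=cam("top");S=cam("scene")
a=onz(T,(100+498/4-.4,150+130/4-.4),.206);b=onz(T,(100+555/4-.4,150+375/4-.4),.206)
print(a,b,np.linalg.norm(a-b)); an=np.arctan2(*(a-b)[1::-1]);print(np.degrees(an))
m=(a+b)/2; print("top centre",m+.105*np.array([-np.sin(an),np.cos(an),0]))
q=[(168,312),(305,390),(453,268)]
q=[onz(S,(230+x/3.3-.35,50+y/3.3-.35),.204) for x,y in q]
print(q, [np.linalg.norm(q[0]-q[1]),np.linalg.norm(q[1]-q[2])],"centre",(q[0]+q[2])/2)
q=[(280.2-.4,173-.4),(319.6-.4,196-.4),(362.6-.4,158.5-.4)]
q=[onz(S,x,.09) for x in q]
print(q, [np.linalg.norm(q[0]-q[1]),np.linalg.norm(q[1]-q[2])],"case centre",(q[0]+q[2])/2)
E
```

```text
[0.66293022 0.11421122 0.206     ] [0.51700038 0.08325729 0.206     ] 0.14917661247146222
11.975799296786024
top centre [0.56817796 0.20144897 0.206     ]
[array([0.51939335, 0.08437514, 0.204     ]), array([0.65998953, 0.1192208 , 0.204     ]), array([0.61902003, 0.3207247 , 0.204     ])] [np.float64(0.14484994023138126), np.float64(0.2056266525469831)] centre [0.56920669 0.20254992 0.204     ]
[array([0.51833014, 0.08448951, 0.09      ]), array([0.65827615, 0.12101946, 0.09      ]), array([0.61546017, 0.32594678, 0.09      ])] [np.float64(0.1446351387336122), np.float64(0.2093523656426244)] case centre [0.56689516 0.20521815 0.09      ]
```

```bash
python3 - <<'E'
from h import *
def p(t=""):
    s=manip.sense(); print(t,round(s["time_s"],2),s["position"].round(4),s["wrist_force"].round(1),s["moment"].round(2)); return s
manip.move_l([.567,.2025,.125],max_speed=.1); p()
for z in (.117,.112,.1095,.1075):
    manip.move_l([.567,.2025,z],max_speed=.05); s=p(z)
    if s["wrist_force"][2]>4: break
im=manip.snapshot("scene"); cv2.imwrite("pics/g_s.png",cv2.resize(im[50:230,230:430,::-1],None,fx=3.3,fy=3.3,interpolation=cv2.INTER_CUBIC))
im=manip.snapshot("wrist"); cv2.imwrite("pics/g_w.png",im[:,:,::-1])
E
```

```text
11.89 [0.5674 0.2027 0.1256] [-0.4  0.1 -2.7] [-0.   -0.11 -0.01]
0.117 12.2 [0.5668 0.2025 0.1168] [ 0.4  0.1 -3.5] [-0.02 -0.16  0.03]
0.112 12.45 [0.5668 0.2025 0.1117] [-0.1 -0.1 -4.1] [-0.02 -0.14  0.01]
0.1095 12.7 [0.5672 0.2026 0.1096] [ 0.2 -0.4 -2.7] [-0.01 -0.22 -0.01]
0.1075 12.95 [0.5673 0.2026 0.1079] [-0.6 -0.7  5.1] [-0.06  0.11 -0.01]
```

View pics/g_s.png

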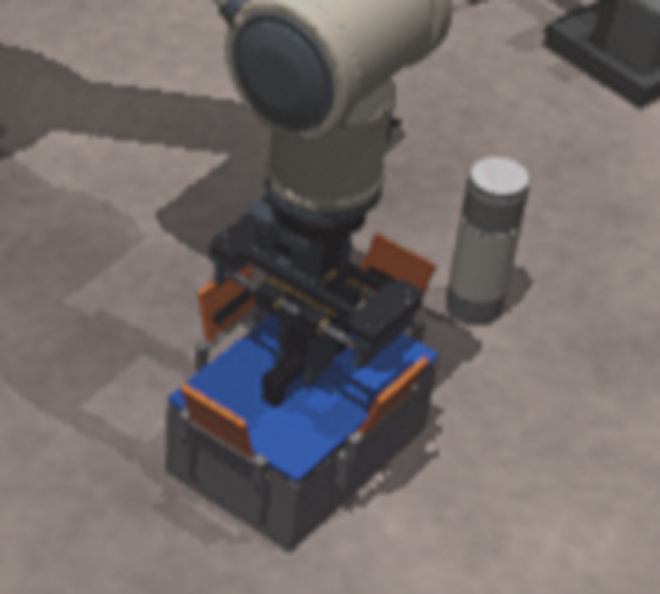

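View pics/g_w.png

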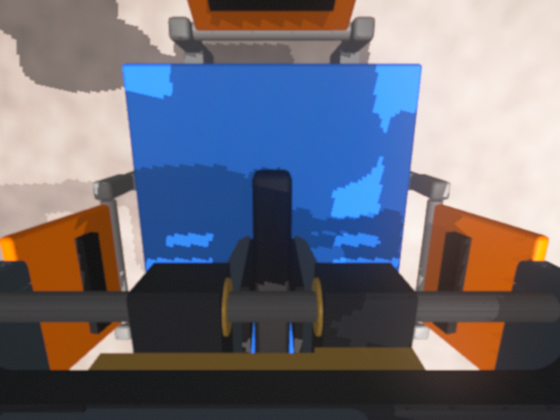

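```bash
python3 - <<'E'
from h import *
manip.gripper_open()
s=manip.sense(); print(s["time_s"],s["wrist_force"],s["finger_gap"])
manip.move_l([.567,.2025,.30],max_speed=.2)
im=manip.snapshot("scene"); cv2.imwrite("pics/h_s.png",cv2.resize(im[90:230,250:410,::-1],None,fx=4,fy=4,interpolation=cv2.INTER_CUBIC))
s=manip.sense(); im=manip.snapshot("wrist"); cv2.imwrite("pics/h_w.png",im[:,:,::-1]); print(s["time_s"],s["position"],s["wrist_force"])
import pickle; pickle.dump(s,open("h_w.pkl","wb"))
E
cat > clip.py <<'E'
from h import *
import math
C0=np.array([.567,.2025]); YAW=math.radians(12.4); ZH=.1065
ux=np.array([math.cos(YAW),math.sin(YAW)]); uy=np.array([-ux[1],ux[0]])
SIDES={"front":(-ux,.087,YAW+math.pi/2),"back":(ux,.087,YAW+math.pi/2),"left":(uy,.117,YAW),"right":(-uy,.117,YAW)}
T=math.radians(10)
def pose(side,d,h,dyaw=0,t=T):
    n,dh,yaw=SIDES[side]; u=np.array([*-n,0]); z=np.array([0,0,1.])
    K=np.array([*(C0+n*dh),ZH])+u*d+z*h
    w=math.cos(t)*u-math.sin(t)*z
    return K-.016*w, down(yaw+dyaw,n,t)
PATH=[(-.065,.12),(-.065,.028),(.0,.030),(.020,.035),(.036,.034),(.050,.018)]
E
python3 - <<'E'
from clip import *
for sd in SIDES:
  for dy in (0,math.pi):
    print(sd,dy>0,[None if (q:=manip.ik(*pose(sd,d,h,dy))) is None else np.round(q,2).tolist() for d,h in (PATH[0],PATH[1],(.052,0))])
E
```

```text
14.225 [-0.3275584   0.01184676  0.20952993] 0.9981052039999277
15.3917 [0.56641979 0.20235373 0.29870397] [ 0.34745729 -0.94528968  0.08816072]
front False [[0.25, 0.3, 1.64, 0.01, 1.37, -1.54], [0.25, 0.42, 1.76, 0.01, 1.14, -1.54], [0.24, 0.6, 1.5, 0.0, 1.22, -1.55]]
front True [[0.25, 0.3, 1.64, 0.01, 1.37, 1.6], [0.25, 0.42, 1.76, 0.01, 1.14, 1.6], [0.24, 0.6, 1.5, 0.0, 1.22, 1.6]]
back False [[0.24, 0.61, 1.1, -0.0, 1.26, -1.55], [0.24, 0.69, 1.21, -0.0, 1.07, -1.55], [0.24, 0.57, 1.55, -0.01, 0.84, -1.54]]
back True [[0.24, 0.61, 1.1, -0.0, 1.26, 1.6], [0.24, 0.69, 1.21, -0.0, 1.07, 1.6], [0.24, 0.57, 1.55, -0.01, 0.84, 1.6]]
left False [[0.46, 0.5, 1.31, 0.18, 1.3, 0.2], [0.46, 0.59, 1.41, 0.19, 1.1, 0.16], [0.28, 0.59, 1.52, 0.2, 1.04, -0.04]]
left True [[0.46, 0.5, 1.31, 0.18, 1.3, -2.94], [0.46, 0.59, 1.41, 0.19, 1.1, -2.98], None]
right False [[0.02, 0.45, 1.4, -0.18, 1.27, -0.15], [0.02, 0.55, 1.5, -0.2, 1.07, -0.11], [0.21, 0.58, 1.53, -0.2, 1.04, 0.1]]
right True [[0.02, 0.45, 1.4, -0.18, 1.27, 2.99], [0.02, 0.55, 1.5, -0.2, 1.07, 3.03], [0.21, 0.58, 1.53, -0.2, 1.04, -3.04]]
```

View pics/h_s.png

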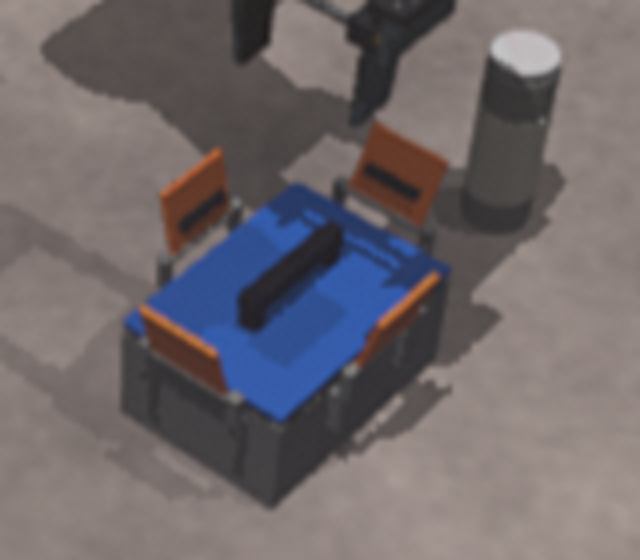

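View pics/h_w.png

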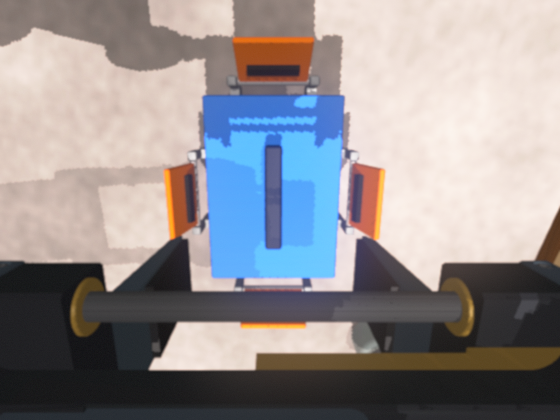

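```bash
cat >> clip.py <<'E'
def st():
    s=manip.sense(); return s
def fold(side,dyaw=0,path=PATH):
    p,o=pose(side,*path[0],dyaw); manip.move_ptp(p,o)
    for d,h in path[1:]:
        p,_=pose(side,d,h,dyaw); manip.move_l(p,max_speed=.13 if h>.02 else .08)
        s=st(); print(side,d,h,round(s["time_s"],2),s["wrist_force"].round(1),(s["position"]-p).round(4))
def press(side,dyaw=0,h0=.014,hmin=-.006,fstop=19,step=.001):
    h=h0; out=[]
    while h>hmin:
        p,_=pose(side,.052,h,dyaw); manip.move_l(p,max_speed=.03)
        s=st(); f=s["wrist_force"][2]; out.append((round(h*1e3,1),round(float(f),1),round(float(s["position"][2]-p[2])*1e3,2)))
        if f>fstop: break
        h-=step
    print(side,out,round(s["time_s"],2))
    p,_=pose(side,.052,.075,dyaw); manip.move_l(p,max_speed=.25)
    s=st(); print("off",s["wrist_force"].round(1),round(s["time_s"],2))
E
python3 - <<'E'
from clip import *
manip.close_gripper(20)
fold("left")
im=manip.snapshot("scene"); cv2.imwrite("pics/i_s.png",cv2.resize(im[50:230,230:430,::-1],None,fx=3.3,fy=3.3,interpolation=cv2.INTER_CUBIC))
E
```

```text
left -0.065 0.028 18.51 [-0.1 -0.3  0.8] [0.0006 0.     0.0009]
left 0.0 0.03 19.16 [ 0.1 -0.7 -0.4] [ 0.0002 -0.0004  0.0003]
left 0.02 0.035 19.47 [-0.5 -0.6  0.7] [-0.      0.      0.0001]
left 0.036 0.034 19.74 [-0.2  0.6 -0.3] [-0.      0.0001 -0.0001]
left 0.05 0.018 20.16 [ 0.4 -0.1  0.1] [-0.0001  0.0001 -0.0001]
```

View pics/i_s.png

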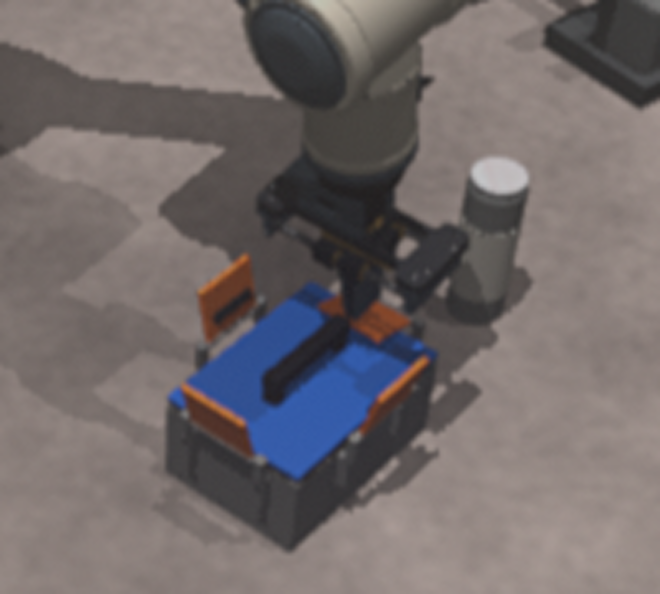

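```bash
python3 - <<'E'
from clip import *
press("left",fstop=17)
E
```

```text
left [(14.0, 2.1, 0.07), (13.0, 4.6, 0.12), (12.0, 4.9, 0.07), (11.0, 4.3, 0.08), (10.0, 4.7, 0.1), (9.0, 6.4, 0.11), (8.0, 5.8, 0.13), (7.0, 6.4, 0.17), (6.0, 6.9, 0.18), (5.0, 6.8, 0.21), (4.0, 7.9, 0.24), (3.0, 10.1, 0.3), (2.0, 10.7, 0.39), (1.0, 14.9, 0.65), (-0.0, 23.8, 1.19)] 24.01
off [-0.2 -0.3 -0.9] 24.46
```

```bash
python3 - <<'E'
from clip import *
fold("right")
press("right",fstop=18,h0=.014)
im=manip.snapshot("scene"); cv2.imwrite("pics/j_s.png",cv2.resize(im[50:230,230:430,::-1],None,fx=3.3,fy=3.3,interpolation=cv2.INTER_CUBIC))
E
```

```text
right -0.065 0.028 26.38 [0.4 0.2 0.9] [0.0005 0.0002 0.0007]
right 0.0 0.03 27.03 [ 0.7 -1.5  0.1] [0.     0.0001 0.0002]
right 0.02 0.035 27.34 [0.4 0.  1. ] [ 0.0001 -0.0002  0.0001]
right 0.036 0.034 27.62 [-0.3  0.6  0.6] [ 0.0002 -0.0002 -0.0001]
right 0.05 0.018 28.03 [-0.1  0.4  0.5] [-0.0001 -0.0002 -0.0001]
right [(14.0, 1.3, 0.08), (13.0, 4.3, 0.14), (12.0, 5.1, 0.06), (11.0, 4.6, 0.05), (10.0, 3.6, 0.03), (9.0, 4.4, 0.05), (8.0, 5.1, 0.08), (7.0, 4.8, 0.07), (6.0, 7.3, 0.13), (5.0, 7.5, 0.15), (4.0, 9.5, 0.23), (3.0, 9.3, 0.31), (2.0, 16.5, 0.71), (1.0, 27.3, 1.34)] 31.58
off [ 0.1 -0.7 -0. ] 32.03
```

View pics/j_s.png

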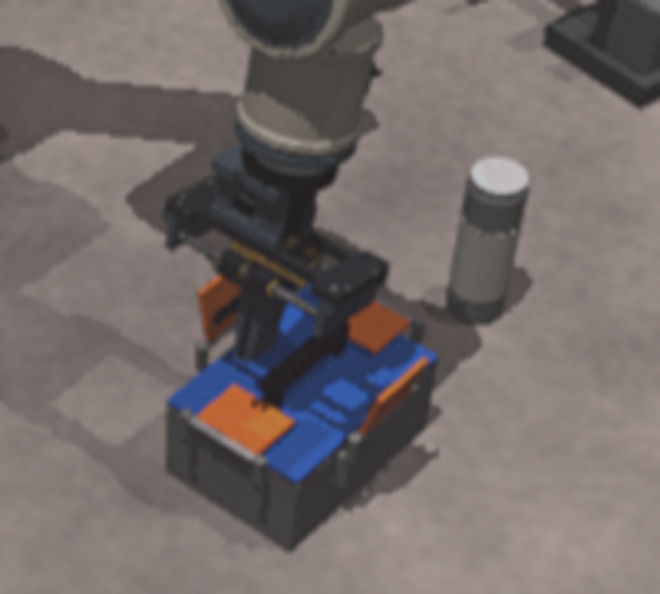

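```bash
sed -i 's/        h-=step/        h-=step if f<8.5 else .0006/' clip.py; python3 - <<'E'
from clip import *
s=st(); p=s["position"].copy(); p[2]=.24; manip.move_l(p,max_speed=.2)
fold("front")
press("front",fstop=18)
p=st()["position"].copy(); p[2]=.24; manip.move_l(p,max_speed=.2)
im=manip.snapshot("scene"); cv2.imwrite("pics/k_s.png",cv2.resize(im[50:230,230:430,::-1],None,fx=3.3,fy=3.3,interpolation=cv2.INTER_CUBIC))
E
```

```text
front -0.065 0.028 34.83 [-0.4 -0.7 -0.2] [0.0004 0.0001 0.0005]
front 0.0 0.03 35.48 [0.4 0.3 0.1] [-0.0002 -0.0001  0.0001]
front 0.02 0.035 35.78 [-0.4 -0.3  2.9] [-0.0003 -0.0001  0.0001]
front 0.036 0.034 36.06 [-0.8  0.4  0.9] [-0.0002 -0.     -0.0001]
front 0.05 0.018 36.48 [0.9 0.2 0.7] [-0. -0.  0.]
front [(14.0, 2.0, 0.1), (13.0, 4.7, 0.11), (12.0, 3.6, 0.09), (11.0, 3.7, 0.08), (10.0, 5.4, 0.1), (9.0, 4.0, 0.14), (8.0, 4.2, 0.12), (7.0, 4.1, 0.13), (6.0, 5.2, 0.1), (5.0, 4.1, 0.08), (4.0, 5.0, 0.04), (3.0, 4.7, 0.04), (2.0, 5.5, 0.1), (1.0, 9.3, 0.38), (0.4, 13.8, 0.61), (-0.2, 19.7, 0.93)] 40.52
off [-0.8  0.6 -0.3] 40.98
```

View pics/k_s.png

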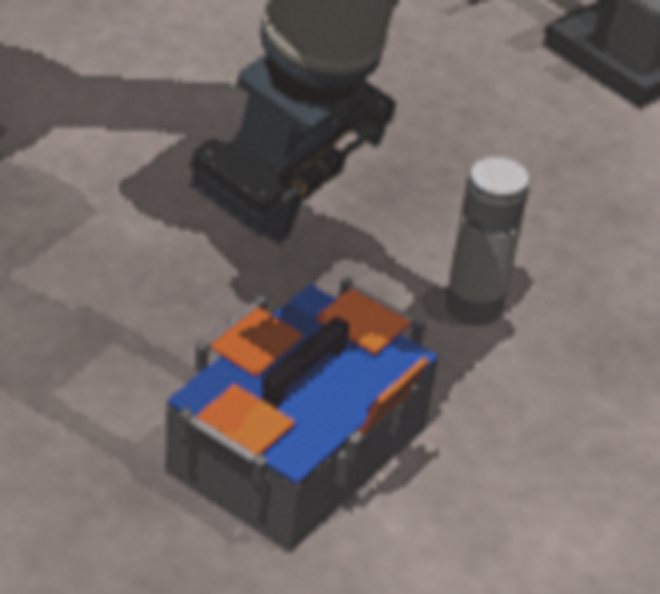

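```bash
python3 - <<'E'
from clip import *
fold("back")
press("back",fstop=19)
p=st()["position"].copy(); p[2]=.24; manip.move_l(p,max_speed=.2)
im=manip.snapshot("scene"); cv2.imwrite("pics/l_s.png",cv2.resize(im[50:230,230:430,::-1],None,fx=3.3,fy=3.3,interpolation=cv2.INTER_CUBIC))
print(st()["time_s"])
E
```

```text
back -0.065 0.028 43.17 [-0.1 -0.6  0.4] [0.0004 0.0001 0.0011]
back 0.0 0.03 43.82 [-0.4  0.8 -0.4] [0.0004 0.0001 0.0004]
back 0.02 0.035 44.12 [1.4 0.5 2. ] [0.0005 0.0001 0.0002]
back 0.036 0.034 44.4 [0.  0.3 1.6] [ 0.0003  0.0001 -0.0001]
back 0.05 0.018 44.82 [-0.6 -0.4  0.2] [-0.0003 -0.0001 -0.0004]
back [(14.0, 1.3, 0.09), (13.0, 3.5, 0.08), (12.0, 4.5, -0.01), (11.0, 3.7, -0.12), (10.0, 3.8, -0.18), (9.0, 4.6, -0.21), (8.0, 4.1, -0.26), (7.0, 4.0, -0.24), (6.0, 3.7, -0.2), (5.0, 4.6, -0.16), (4.0, 4.8, -0.11), (3.0, 8.7, 0.06), (2.4, 13.8, 0.36), (1.8, 19.5, 0.72)] 48.37
off [ 0.  -1.1  0.2] 48.81
49.2833
```

View pics/l_s.png

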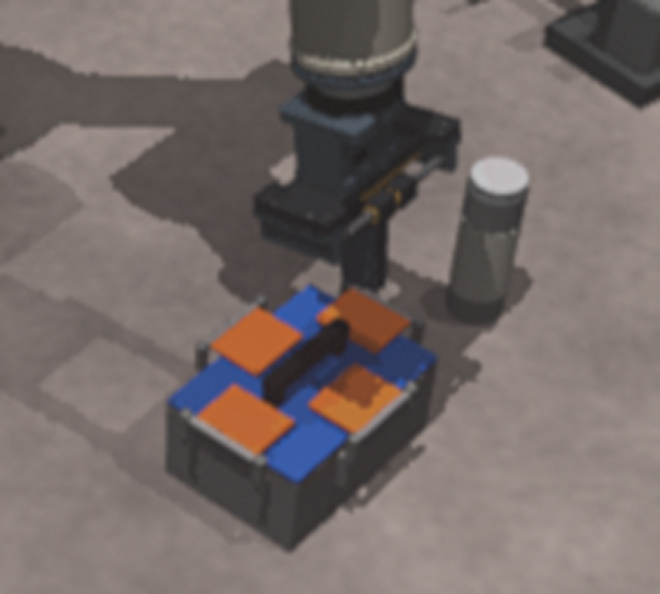

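```bash
python3 - <<'E'
from clip import *
def chk(sd,hs,f0=17):
    p,o=pose(sd,.050,.075); manip.move_ptp(p,o)
    p,_=pose(sd,.050,.008); manip.move_l(p,max_speed=.12)
    for h in hs:
        p,_=pose(sd,.050,h); manip.move_l(p,max_speed=.03); s=st(); print(sd,h,s["wrist_force"].round(1),round(float(s["position"][2]-p[2])*1e3,2),round(s["time_s"],2))
        if s["wrist_force"][2]>f0: break
    p,_=pose(sd,.050,.09); manip.move_l(p,max_speed=.25)
chk("left",(.004,.003,.002,.0012,.0006,0))
s=st(); print(s["time_s"])
chk("right",(.004,.003,.002,.0012,.0006))
p,o=pose("right",.05,.2); manip.move_l(p,max_speed=.3); print(st()["time_s"])
for n in ("scene","top","wrist"):
    im=manip.snapshot(n); cv2.imwrite(f"pics/m_{n}.png",im[:,:,::-1])
E
```

```text
left 0.004 [-0.7 -0.2  1.1] 0.27 51.7
left 0.003 [ 0.1 -0.3  4. ] 0.32 51.95
left 0.002 [-0.1 -1.   5.5] 0.32 52.2
left 0.0012 [-1.1 -1.9  9. ] 0.57 52.45
left 0.0006 [-2.4 -3.1 14.7] 0.93 52.7
left 0 [-4.9 -3.9 20.8] 1.31 52.95
53.4583
right 0.004 [ 0.1 -0.3  0.6] 0.25 55.13
right 0.003 [-1.7  0.3  5.5] 0.45 55.38
right 0.002 [-1.8  0.6 12.1] 0.86 55.63
right 0.0012 [-5.6  0.7 19.9] 1.34 55.88
56.9083
```

View pics/m_scene.png

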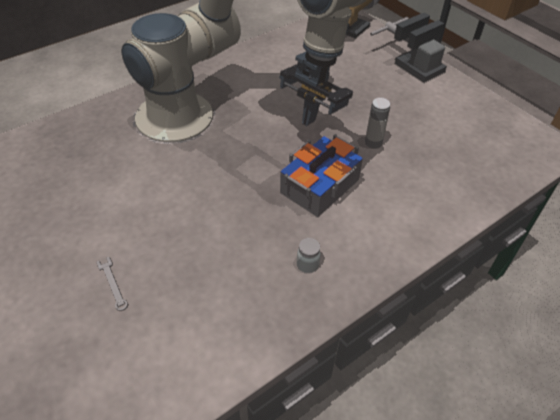

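View pics/m_wrist.png

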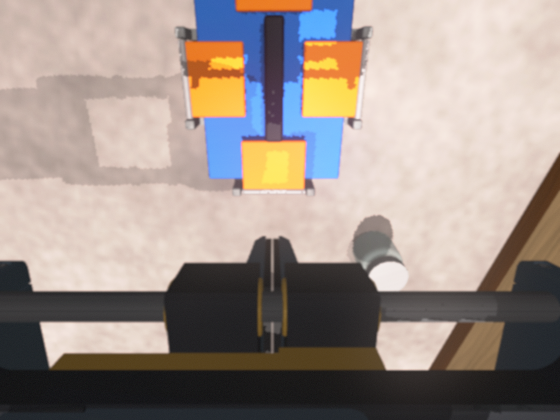

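```bash
python3 - <<'E'
from clip import *
def chk(sd,hs,f0=18):
    p,o=pose(sd,.052,.06); manip.move_ptp(p,o)
    for h in hs:
        p,_=pose(sd,.052,h); manip.move_l(p,max_speed=.12 if h==hs[0] else .03); s=st(); print(sd,h,s["wrist_force"].round(1),round(float(s["position"][2]-p[2])*1e3,2),round(s["time_s"],2))
        if s["wrist_force"][2]>f0: break
        if s["time_s"]>67: break
    p,_=pose(sd,.052,.06); manip.move_l(p,max_speed=.25)
chk("front",(.005,.003,.0015,.0004,-.0002))
print(st()["time_s"])
E
```

```text
front 0.005 [-0.5  1.   0.2] 0.46 59.11
front 0.003 [-0.2 -0.1  0.3] 0.45 59.36
front 0.0015 [ 0.2 -0.3  2.7] 0.25 59.61
front 0.0004 [ 1.  -0.4  9.9] 0.57 59.86
front -0.0002 [-1.8 -0.4 16. ] 0.93 60.11
60.5
```

```bash
python3 - <<'E'
from clip import *
p=st()["position"].copy(); p[2]=.30; manip.move_l(p,max_speed=.25)
im=manip.snapshot("wrist"); cv2.imwrite("pics/n_w.png",im[:,:,::-1])
im=manip.snapshot("scene"); cv2.imwrite("pics/n_s.png",cv2.resize(im[90:230,250:410,::-1],None,fx=4,fy=4,interpolation=cv2.INTER_CUBIC))
s=st(); print(s["time_s"],s["wrist_force"])
E
```

```text
61.275 [-0.06587882 -0.15736745  1.21665788]
```

View pics/n_s.png

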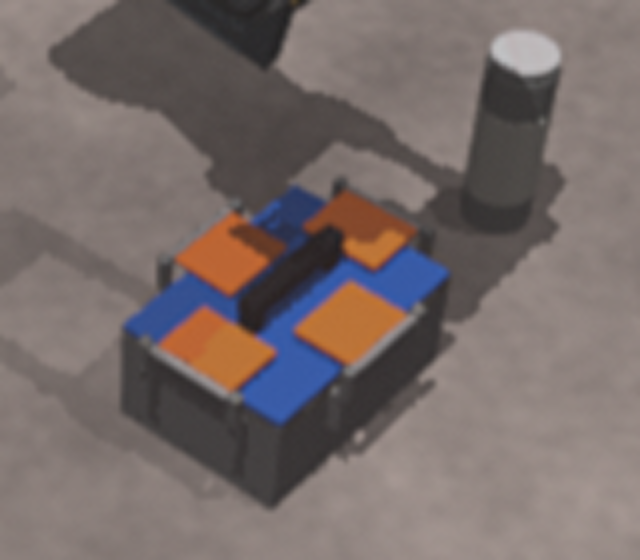

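View pics/n_w.png

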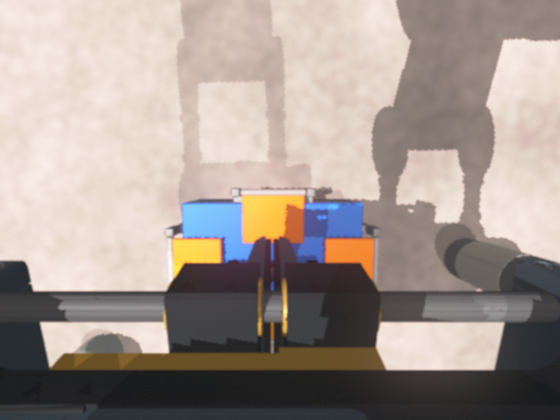

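All four flaps lie flat on the squarely seated lid, at zoomed pixels (215,350), (355,325), (230,250) and (360,230). The arm is clear, and the can, jar and wrench are where they started, so I'm handing in.

```bash
python3 - <<'E'
from rig import manip
print(manip.close_job()); print(manip.sense()["time_s"])
E
```

```text
the job is handed in; nothing more can be done
None
the job is handed in; nothing more can be done
```

The lid is seated in the case opening, and all four clips are folded over and pressed to a firm stop. I handed the job in at about 61 s with the gripper clear of everything.

- **Lid:** it met the seal at the expected height. The camera showed it centred and square before I let go. The top and scene cameras disagreed by about 2–2.5 mm each way along the case's y, so I used the middle value.
- **Clips:** in order, each one offered steady light resistance and then a steep rise:

| Clip | Final press (N) | Second press (N) |
|---|---|---|
| Left | 24 | 21 |
| Right | 27 | 20 |
| Front | 20 | 16 |
| Back | 20 | not repeated |

- **Force:** the left and right first presses went past the 10–14 N you gave, because the step size was still coarse. I used finer steps for front and back.
- **Spring-back:** on the second press, left, right and front had come back about 1–2 mm at the tip (about 1–2°) and then met the same firm stop. Some spring-back probably remains now, and I did not check how far any clip came back after its last press.
- **Final picture:** all four flaps lie flat. The spray can, jar and wrench look unmoved by eye; I did not measure their positions again. The gripper holds nothing, and the fingers are closed.

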